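# Ease the 500 g check weight out of its tight foam cutout and set it on the balance

### The arm

A 6-joint arm with a two-finger parallel gripper is mounted at the origin on the work surface. World frame = base frame: x ahead of the robot, y to its left, z up, the work surface at z = 0. Lengths are in m, angles in rad, forces in N, time in s.
With the tool pointing down it reaches from about 0.225 to 0.875 m from the base axis. Payload 3.4 kg.
Tool frame: the origin (TCP) lies between the finger pads; the fingertips stand 19 mm ahead of it and the grasp point (between the pads) is the TCP (manip.tip_reach is the distance from the TCP to the fingertips, in m); z points along the fingers, x is the direction in which the jaws open and shut, and the axes are right-handed (so a half turn about z gives the same grasp; the last joint's range is limited). The gripper opens to 85 mm and grips with 20 to 120 N. Pads are 22 mm wide; open, the fingers measure 114 mm over their backs; the gripper's body (76 mm by 85 mm) begins 54 mm behind the grasp point. The pads swing forward as they close: fully open they stand 13 mm farther back than shut.
Start: joints at [-1.412, 0.276, 1.505, -0, 1.361, -0.121], TCP at [0.159, -0.553, 0.25] pointing down, gripper open.
Joint ranges: [-2.89, 2.89], [-0.75, 2.08], [0.22, 2.7], [-1.18, 4.32], [0.11, 2.71], [-2.7, 2.7]. Speed limits (rad/s): [2.57, 2.57, 3.14, 3.14, 3.14, 3.14].

### API

Orientations are given as a unit quaternion [w, x, y, z].
In Python, from rig import manip gives the robot as it stands.
- The arm moves only by the tool send_rows, never from a script. Its arguments are lists of equal length, an entry for each row: "delta_pos": the shift along the tool's x, y, z normalised to -1 to 1, where 1 is 40 cm, a list of three; "angular": the turn, a rotation vector about the tool's x, y, z normalised to -1 to 1, where 1 is 0.08 rad, a list of three. A call has 1 to 5 rows; each row shifts and turns the commanded pose from where the row before left it, along the tool's axes as they then stand; what a row does not reach is not made up. A row lasts 1/12 s, in which the tool goes at most 41.7 mm and 7.16 degrees, less where a joint would pass 70% of its speed; a pose out of reach is approached as far as the arm can. A call with a number of a shift or a turn outside -1 to 1 is refused whole. A call with a gripper value outside its range is refused whole. "hand" is the finger opening in mm, from 0 to 85.4, set as the call begins (left out, the last holds). The fingers move at their own pace and stop on an object; "squeeze" is the grip in N (left out, the last holds). Time passes only in rows, so rows that do not move let the fingers close. It gives the time, the measured TCP pose, the force and the opening at its end, in the units of the state.
- manip.get_state(): the state, without advancing time (a new reading comes with each control period).
- manip.get_image(name): name is "scene" or "top"; returns the picture (384x512x3 uint8, blue, green, red); there is no depth.
- manip.calibration(name): a dict with "fx", "fy", "cx", "cy" (pixels), "camera_from_world" (4x4, takes a point from world to camera coordinates). Camera axes: x right, y up, looking along -z (the intrinsics and any distortion apply to the point x, -y, -z); pixel columns grow to the right and rows downward; lengths in m; the calibration is good to about 2 mm. A picture is of the moment at which its call begins. calibration takes no time and is no camera call.
- manip.sign_off(): hands the job in, once; it reports no verdict.
The state is a dict: "clock": time; "qpos": joint angles; "qd": joint speeds; "effort": joint torques, N m; "position": TCP position; "ee_rot": TCP orientation; "contact_force": force on the tool from outside, world axes, zero at the start; "moment": the same for the moment, N m; "width": finger opening in m.
Only numpy, scipy, OpenCV 4.12 (cv2) and the standard library are available. Lean on these libraries where they do the work, as an engineer would, in place of code of your own. Each camera call takes 0.05 s, during which the arm holds its last target.

### The job

Check the balance with the 500 g weight, the largest in the open foam-lined case. It sits tight and the case is light, so ease it up out of its cutout by its protruding top with small twists, keeping the case flat on the bench where it lies and the other two weights down in it. Then set it gently upright in the middle of the balance pan and let go; leave the lid, the tube rack and the jar where they are.

Things in the scene. Friction and masses are not known exactly. Their poses are not given: they have to be found in the camera images.
- w500_mid (a point): The 500 g steel knob weight, largest of three, upright in its cutout at one end of the case. Point: on its axis (z, up), 32 mm above its underside, 32 mm below its top. Body: cylinder 38 mm in diameter, 50 mm tall; above it a neck 14 mm in diameter, 4 mm tall, and a knob 22 mm in diameter, 10 mm tall. The top 18 mm of the body, the neck and the knob stand proud of the foam.
- cutout (a point): Mouth of the 500 g cutout, on its axis, level with the foam's top; the hole is 32 mm deep. Foam ribs in it grip the weight with 8 to 15 N of dry friction, almost all the way out; while the weight is turned about its axis this acts mostly round it, little along it. A straight pull of about 5 N over the weight's own 5 N picks up that end of the case.
- case: Open weight case, loose on the bench, 0.55 kg empty: grey shell 100 mm (x) by 230 mm (y) by 40 mm, filled with dark foam whose flat top is 42 mm above the bench. Origin: centre of its underside, z up. The weights stand in a row along its y: 500 g at y = -66 mm, 200 g at +12 mm, 100 g at +75 mm.
- w200_mid (a point): The 200 g weight in the middle of the case: 28 mm in diameter, 48 mm tall in all, its top 62 mm above the bench; the point is half-way up it. Stays in the case.
- w100_mid (a point): The 100 g weight at the other end of the case: 22 mm in diameter, 39 mm tall in all, its top 59 mm above the bench; the point is half-way up it. Stays in the case.
- pan_top (a point): Centre of the upper face of the balance's round steel pan, 125 mm in diameter, 78 mm above the bench; z up; its x points away from the display. The white balance housing is fixed to the bench: 200 mm wide, 283 mm long, from 183 mm in front of this point (display end) to 100 mm behind, 62 mm high round the pan.
- pan (a joint): How far the balance pan has been pressed down (m): it gives about 0.11 mm per newton on a spring (0.5 mm under the 500 g weight) and meets a stop at 5 mm.
- lid: The case's lift-off lid lying open side up on the bench: grey tray 100 mm by 230 mm by 40 mm, long side along its own y. Origin at the centre of its underside. Leave alone.
- tube_rack: Blue microtube rack with a few capped tubes, 67 mm by 215 mm, 28 mm high (40 mm with tubes). Origin at the centre of its underside. Leave alone.
- bottle_mid (a point): Amber reagent jar, 62 mm in diameter, 105 mm tall; the point is on its axis 50 mm above its underside. Leave alone.
Things that resemble listed ones, but are neither listed nor needed, are in the scene too. Leave any yellow look-alike of the part that bears w500_mid alone. Leave any yellow look-alike of the part that bears w200_mid alone.

How it is judged:
By the outcome, as a careful person would: the job done as asked, in the order asked, and still so for the second after the job is handed in, with the robot touching nothing.
It also fails if it takes over 72 s, if anything falls off the work surface, if the arm or the gripper's body presses on something with over 40 N, if the wrist force passes 120 N, or if a joint passes its speed limit or range.

## Working session

There is one attempt and no reset: what is moved stays moved. The work goes in short steps, Python scripts to look and compute and a tool call to move; the robot and the scene stay as the last step left them, time stands still between calls to the robot, and variables do not carry over. Pictures are saved under pics/ and viewed, and the job is handed in when it is done.

Besides the shell and the picture viewer there is one more tool, called after "Request:" as name(argument=value, ...) on one line, values as JSON. send_rows: Moves the arm, as the interface text tells. Scaled input: -1 to 1 covers 40 cm each way for a shift and 0.08 rad each way for a turn. Its arguments: {"type":"object","properties":{"delta_pos":{"type":"array","items":{"type":"array","items":{"type":"number"}}},"angular":{"type":"array","items":{"type":"array","items":{"type":"number"}}},"hand":{"type":"number"},"squeeze":{"type":"number"}},"required":["delta_pos","angular"]}

```bash
mkdir -p pics; ls
python3 - <<'E'
from rig import manip
import cv2,numpy as np
s=manip.get_state();print(s)
for n in("scene","top"):
    im=manip.get_image(n);cv2.imwrite(f"pics/{n}0.png",im)
    c=manip.calibration(n);print(n,c)
E
```

```text
pics
{'clock': 0.0, 'qpos': array([-1.41200051e+00,  2.76593712e-01,  1.50614006e+00, -6.37778259e-06,
        1.36069988e+00, -1.20992592e-01]), 'qd': array([-1.42062697e-04,  2.14304972e-04,  5.65979850e-04,  3.45412193e-05,
        3.91667962e-04,  2.39436376e-04]), 'effort': array([ 4.64190889e-04, -4.16774762e+01, -2.45804268e+01, -1.45202762e-04,
        1.11249115e-02,  9.88545906e-06]), 'position': array([ 0.15870509, -0.55214619,  0.24943765]), 'ee_rot': array([-6.36229335e-04,  7.98796749e-01, -6.01600287e-01, -6.65242712e-04]), 'contact_force': array([-0.14230005,  0.4235258 , -0.32852405]), 'moment': array([-0.00535606, -0.02021083,  0.00069883]), 'width': 0.08487187436779635}
scene {'fx': 389.89016636889465, 'fy': 389.89016636889465, 'cx': 258.4285640197264, 'cy': 191.6728101676482, 'camera_from_world': array([[ 0.82915474,  0.55881039, -0.01527629, -0.50589774],
       [-0.37144615,  0.57115691,  0.73198876,  0.22917364],
       [ 0.41776808, -0.60125763,  0.68114543, -1.38570378],
       [ 0.        ,  0.        ,  0.        ,  1.        ]])}
top {'fx': 474.46889674278333, 'fy': 474.46889674278333, 'cx': 255.45392229453626, 'cy': 181.94198261314045, 'camera_from_world': array([[ 0.00643901, -0.9999351 ,  0.00939844, -0.07205566],
       [ 0.98484305,  0.00797035,  0.17326463, -0.63089935],
       [-0.1733283 ,  0.00814034,  0.98483046, -1.28017158],
       [ 0.        ,  0.        ,  0.        ,  1.        ]])}
```

View pics/scene0.png

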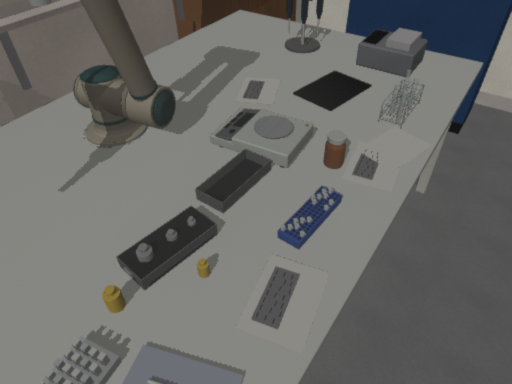

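View pics/top0.png

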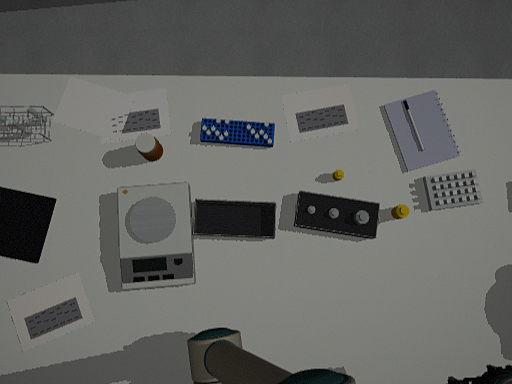

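The top view shows the case at about (337,214), with the 500 g knob near (362,217). The yellow look-alike is at (400,211) and the pan near (150,219). Next I'll zoom in and measure.

```bash
cat > h.py <<'E'
import numpy as np,cv2
from rig import manip
def ray(n,u,v,z):
    c=manip.calibration(n);T=c["camera_from_world"];R=T[:3,:3];t=T[:3,3]
    d=R.T@np.array([(u-c["cx"])/c["fx"],-(v-c["cy"])/c["fy"],-1.]);o=-R.T@t
    return o+d*(z-o[2])/d[2]
def proj(n,p):
    c=manip.calibration(n);T=c["camera_from_world"];q=T[:3,:3]@np.asarray(p)+T[:3,3]
    return c["cx"]+c["fx"]*q[0]/-q[2], c["cy"]-c["fy"]*q[1]/-q[2]
E
python3 - <<'E'
import cv2,numpy as np
t=cv2.imread("pics/top0.png");s=cv2.imread("pics/scene0.png")
a=cv2.resize(t[180:250,285:415],None,fx=6,fy=6,interpolation=cv2.INTER_CUBIC)
cv2.imwrite("pics/zt.png",a)
b=cv2.resize(s[195:295,105:225],None,fx=6,fy=6,interpolation=cv2.INTER_CUBIC);cv2.imwrite("pics/zs.png",b)
b=cv2.resize(t[175:295,110:200],None,fx=5,fy=5,interpolation=cv2.INTER_CUBIC);cv2.imwrite("pics/zp.png",b)
E
```

```text
(no output)
```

View pics/zt.png

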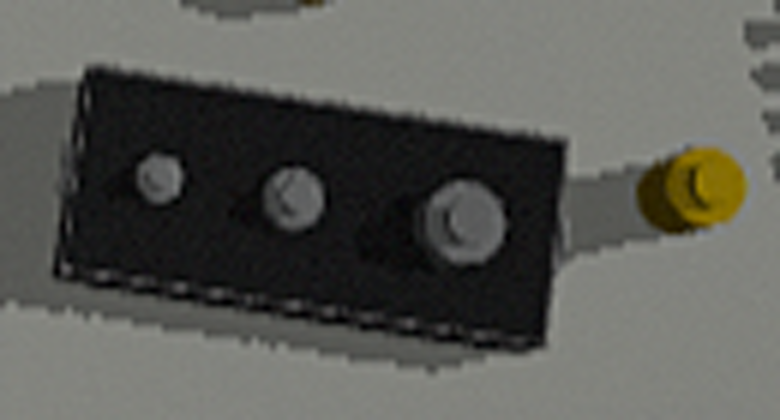

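View pics/zs.png

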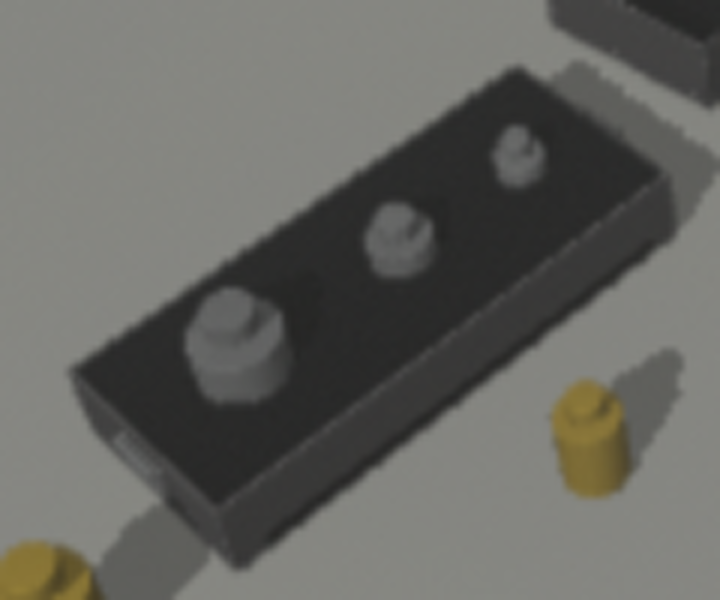

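View pics/zp.png

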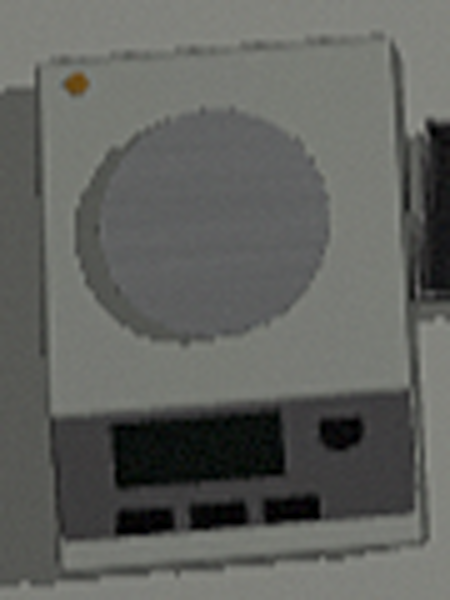

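Run:
```python
from h import *
t=cv2.imread("pics/top0.png").astype(int);s=cv2.imread("pics/scene0.png").astype(int)
def T(x,y,z): return ray("top",285+(x+.5)/6-.5,180+(y+.5)/6-.5,z)[:2]
C=[T(88,68,.042),T(567,140,.042),T(545,348,.042),T(62,275,.042)]
print("corners",np.round(C,4)); C=np.array(C)
print("sides",[round(float(np.linalg.norm(C[i]-C[i-1])),4) for i in range(4)], C.mean(0))
yv=(C[0]+C[3]-C[1]-C[2]); yv/=np.linalg.norm(yv); print("case +y dir (to 100g)",yv,np.degrees(np.arctan2(yv[1],yv[0])))
print("cutout pred",C.mean(0)-.066*yv)
g=t.max(2)
m=((g>75)).astype(np.uint8); m2=np.zeros_like(m); m2[195:232,300:374]=m[195:232,300:374]
n,l,st,ce=cv2.connectedComponentsWithStats(m2)
for i in range(1,n):
    if st[i][4]>20: print(st[i],ce[i],[np.round(ray("top",*ce[i],z)[:2],4) for z in(.06,.067)])
# scene
g=s.max(2);m2=np.zeros_like(g,np.uint8);m2[210:270,130:205]=(g>75)[210:270,130:205]
n,l,st,ce=cv2.connectedComponentsWithStats(m2)
for i in range(1,n):
    if st[i][4]>20: print("sc",st[i],ce[i],[np.round(ray("scene",*ce[i],z)[:2],4) for z in(.058,)])
# pan
def P(x,y,z): return ray("top",110+(x+.5)/5-.5,175+(y+.5)/5-.5,z)[:2]
L,R,U,D=P(100,222,.078),P(330,222,.078),P(214,107,.078),P(214,341,.078)
print("pan",L,R,U,D,(L+R)/2,(U+D)/2)
print("housing", [P(*q,.062) for q in((38,62),(388,37),(410,390),(52,415))])
print("yellow",ray("top",285+705/6,180+187/6,.07), "knob", T(477,222,.074))
```

```text
corners [[ 0.6089 -0.192 ]
 [ 0.5764 -0.4177]
 [ 0.4787 -0.4036]
 [ 0.511  -0.1789]]
sides [0.0988, 0.228, 0.0987, 0.227] [ 0.54375464 -0.29805091]
case +y dir (to 100g) [0.14261111 0.9897788 ] 81.80103181099157
cutout pred [ 0.5343423  -0.36337632]
[328 195  46   8 189] [357.11111111 197.07407407] [array([ 0.59  , -0.3519]), array([ 0.5889, -0.3503])]
[308 206   7   8  36] [311.5        208.88888889] [array([ 0.5558, -0.2238]), array([ 0.555 , -0.2229])]
[331 208   8  10  54] [334.59259259 212.53703704] [array([ 0.5461, -0.2878]), array([ 0.5453, -0.2866])]
[357 210  12  14 102] [363.20588235 216.16666667] [array([ 0.5366, -0.3672]), array([ 0.5358, -0.3655])]
[300 228  20   4  44] [307.27272727 230.20454545] [array([ 0.4966, -0.2113]), array([ 0.4961, -0.2104])]
sc [ 130  210   55   38 1054] [148.02466793 222.14705882] [array([ 0.4801, -0.2958])]
sc [187 216   9  10  59] [190.69491525 220.79661017] [array([ 0.566 , -0.2342])]
sc [166 229  11  12  95] [170.58947368 234.68421053] [array([ 0.5556, -0.2951])]
sc [136 243  16  19 213] [143.17370892 252.37089202] [array([ 0.5398, -0.3694])]
sc [171 244  34  26 447] [193.12080537 260.76510067] [array([ 0.6521, -0.3242])]
pan [0.52222871 0.27466716] [0.52314723 0.14963829] [0.58593678 0.21550861] [0.45833918 0.20989295] [0.52268797 0.21215273] [0.52213798 0.21270078]
housing [array([0.6128104 , 0.31792283]), array([0.62853718, 0.12348278]), array([0.43327767, 0.105383  ]), array([0.41853832, 0.29929494])]
yellow [ 0.55017115 -0.47401771  0.07      ] knob [ 0.53396962 -0.36622737]
```

Run:
```python
from h import *
def T(x,y,z): return ray("top",285+(x+.5)/6-.5,180+(y+.5)/6-.5,z)[:2]
def S(x,y,z): return ray("scene",105+(x+.5)/6-.5,195+(y+.5)/6-.5,z)[:2]
print("right edge z.06",T(507,222,.06)[1]+.019,"left z.042",T(425,222,.042)[1]-.019)
print("top v: upper",T(466,178,.06)[0]-.019,"lower z.06/.042",T(466,268,.06)[0]+.019,T(466,268,.042)[0]+.019)
# scene: knob top centre, body base lowest point
c=manip.calibration("scene")["camera_from_world"]
print("knob top", S(234,300,.074))
# axis from left/right extents of body: midline
print("body mid", S(238,345,.053), S(239,356,.051))
for p in ([.5345,-.3645],):
    for z in(.074,.06,.042):
        for n,o in(("top",(285,180)),("scene",(105,195))):
            u,v=proj(n,[*p,z]);print(n,z,round((u-o[0]+.5)*6,1),round((v-o[1]+.5)*6,1))
s=manip.get_state();q=s["ee_rot"];print(q,s["position"])
```

```text
right edge z.06 -0.36447935698252193 left z.042 -0.36843440710819164
top v: upper 0.5368432814756057 lower z.06/.042 0.5331024402133768 0.5346705970258485
knob top [ 0.53621187 -0.35997709]
body mid [ 0.53748104 -0.36525231] [ 0.54023341 -0.36795811]
top 0.074 473.7 221.3
scene 0.074 222.6 306.3
top 0.06 466.6 224.4
scene 0.06 230.6 329.5
top 0.042 457.7 228.3
scene 0.042 240.6 358.5
[-5.55671806e-04  7.98808324e-01 -6.01585072e-01 -5.94072942e-04] [ 0.15871587 -0.55220089  0.24953624]
```

```bash
cat >> h.py <<'E'
from scipy.spatial.transform import Rotation as Ro
def st():
    s=manip.get_state();q=s["ee_rot"];R=Ro.from_quat([q[1],q[2],q[3],q[0]]);return s,R
def togo(target,yaw=None):
    s,R=st();M=R.as_matrix();d=M.T@(np.array(target)-s["position"])
    print("t",round(s["clock"],2),"pos",np.round(s["position"],4),"F",np.round(s["contact_force"],2),"M",np.round(s["moment"],3),"w",round(s["width"],4))
    print("tool x yaw",np.degrees(np.arctan2(M[1,0],M[0,0])),"toolz",np.round(M[:,2],4),"q",np.round(s["qpos"],2))
    print("norm shift total",np.round(d/.4,4))
    if yaw is not None:
        Mx=np.array([np.cos(yaw),np.sin(yaw),0]);z=np.array([0,0,-1.]);T=np.stack([Mx,np.cross(z,Mx),z],1)
        print("turn total /.08",np.round((R.inv()*Ro.from_matrix(T)).as_rotvec()/.08,3))
E
python3 -c "
from h import *
togo([.536,-.365,.17],np.radians(-10))"
```

```text
t 0.1 pos [ 0.1587 -0.5522  0.2495] F [-0.22  0.74 -0.25] M [ 0.029 -0.019 -0.031] w 0.0854
tool x yaw -73.9670297885662 toolz [-3.0e-04  1.6e-03 -1.0e+00] q [-1.41  0.28  1.51 -0.    1.36 -0.12]
norm shift total [-0.189  -1.0357  0.1993]
turn total /.08 [-1.3000e-02  1.7000e-02 -1.3955e+01]
```

Request:
send_rows(delta_pos=[[-0.0126,-0.069,0.0133],[-0.0126,-0.069,0.0133],[-0.0126,-0.069,0.0133],[-0.0126,-0.069,0.0133],[-0.0126,-0.069,0.0133]], angular=[[0,0,0],[0,0,0],[0,0,0],[0,0,0],[0,0,0]])

```text
clock: 0.52
position: [0.2853, -0.4894, 0.223]
ee_rot: [-0.0, 0.799, -0.602, -0.0]
contact_force: [1.0, 0.4, -0.1]
width: 0.0854
```

Request:
send_rows(delta_pos=[[-0.0126,-0.069,0.0133],[-0.0126,-0.069,0.0133],[-0.0126,-0.069,0.0133],[-0.0126,-0.069,0.0133],[-0.0126,-0.069,0.0133]], angular=[[0,0,0],[0,0,0],[0,0,0],[0,0,0],[0,0,0]])

```text
clock: 0.93
position: [0.4111, -0.427, 0.1964]
ee_rot: [-0.0, 0.799, -0.602, -0.0]
contact_force: [-1.1, 0.6, 1.2]
width: 0.0857
```

Request:
send_rows(delta_pos=[[-0.0126,-0.069,0.0133],[-0.0126,-0.069,0.0133],[-0.0126,-0.069,0.0133],[-0.0126,-0.069,0.0133],[-0.0126,-0.069,0.0133]], angular=[[0,0,0],[0,0,0],[0,0,0],[0,0,0],[0,0,0]])

```text
clock: 1.35
position: [0.5368, -0.3647, 0.1697]
ee_rot: [0.0, 0.799, -0.602, -0.001]
contact_force: [0.4, -1.6, -0.6]
width: 0.0857
```

Request:
send_rows(delta_pos=[[0,0,0],[0,0,0],[0,0,0],[0,0,0],[0,0,0]], angular=[[0,0,-1],[0,0,-1],[0,0,-1],[0,0,-1],[0,0,-1]])

```text
clock: 1.77
position: [0.5357, -0.3653, 0.1698]
ee_rot: [-0.0, 0.903, -0.429, -0.001]
contact_force: [0.0, -0.4, -0.2]
width: 0.0855
```

Request:
send_rows(delta_pos=[[0,0,0],[0,0,0],[0,0,0],[0,0,0],[0,0,0]], angular=[[0,0,-1],[0,0,-1],[0,0,-1],[0,0,-1],[0,0,-1]])

```text
clock: 2.18
position: [0.5356, -0.3654, 0.1699]
ee_rot: [-0.0, 0.971, -0.241, -0.001]
contact_force: [-0.2, 0.2, -0.1]
width: 0.0853
```

Request:
send_rows(delta_pos=[[0,0,0],[0,0,0],[0,0,0],[0,0,0],[0,0,0]], angular=[[0,0,-1],[0,0,-1],[0,0,-1],[0,0,-0.9],[0,0,0]])

```text
clock: 2.6
position: [0.5356, -0.3655, 0.17]
ee_rot: [-0.0, 0.996, -0.089, -0.0]
contact_force: [0.3, 0.4, 0.1]
width: 0.0856
```

Run:
```python
from h import *
togo([.536,-.365,.13],np.radians(-10))
t=manip.get_image("top");s=manip.get_image("scene")
cv2.imwrite("pics/t1.png",cv2.resize(t[150:270,260:440],None,fx=4,fy=4,interpolation=cv2.INTER_CUBIC))
cv2.imwrite("pics/s1.png",cv2.resize(s[150:300,75:245],None,fx=4,fy=4,interpolation=cv2.INTER_CUBIC))
```

```text
t 2.6 pos [ 0.5356 -0.3655  0.17  ] F [0.34 0.42 0.06] M [-0.015 -0.02   0.025] w 0.0856
tool x yaw -10.193329543523658 toolz [-8.e-04  6.e-04 -1.e+00] q [-0.71  0.44  1.46 -0.    1.25 -0.53]
norm shift total [ 0.0009 -0.0013  0.0999]
turn total /.08 [-0.006  0.012 -0.042]
```

View pics/s1.png

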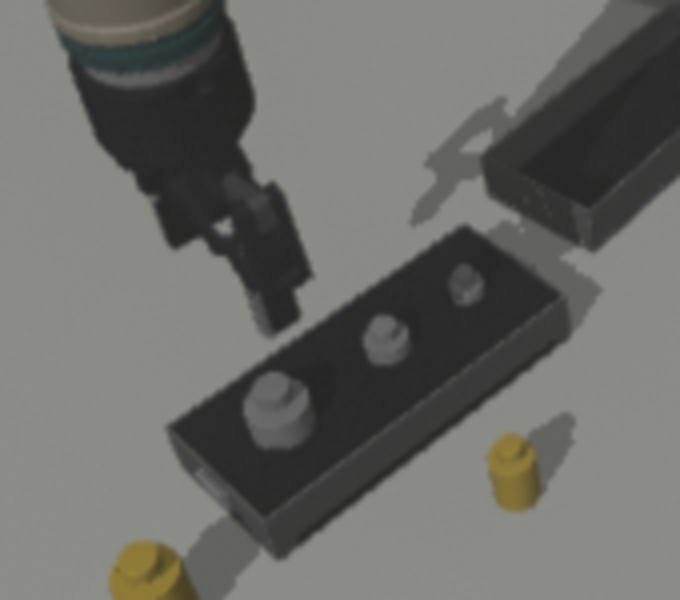

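View pics/t1.png

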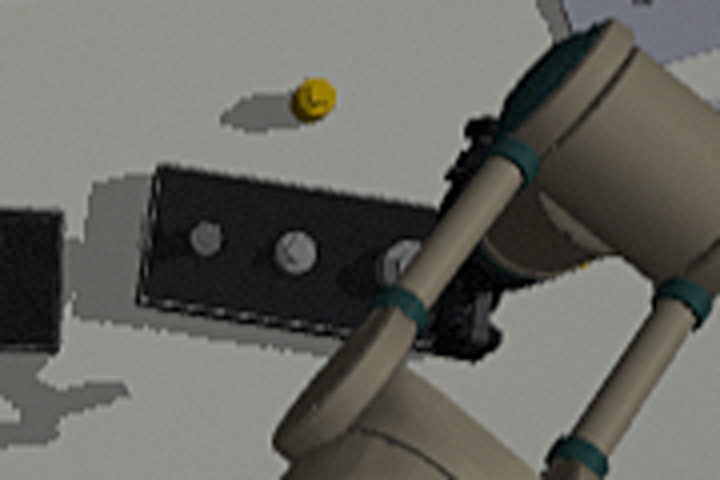

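Request:
send_rows(delta_pos=[[0.001,-0.001,0.04],[0,0,0.04],[0,0,0.04],[0,0,0.04],[0,0,0.04]], angular=[[0,0,0],[0,0,0],[0,0,0],[0,0,0],[0,0,0]], hand=60, squeeze=20)

```text
clock: 3.12
position: [0.5362, -0.3653, 0.0897]
ee_rot: [-0.0, 0.996, -0.09, -0.0]
contact_force: [-0.9, -0.6, 0.5]
width: 0.06
```

Request:
send_rows(delta_pos=[[0,0,0.015],[0,0,0.015],[0,0,0.015],[0,0,0.01],[0,0,0]], angular=[[0,0,0],[0,0,0],[0,0,0],[0,0,0],[0,0,0]])

```text
clock: 3.53
position: [0.5362, -0.3653, 0.0681]
ee_rot: [-0.0, 0.996, -0.09, -0.0]
contact_force: [-0.0, 0.9, 0.0]
width: 0.0596
```

Run:
```python
from h import *
togo([.536,-.365,.065],np.radians(-10))
s=manip.get_image("scene")
cv2.imwrite("pics/s2.png",cv2.resize(s[190:290,100:220],None,fx=6,fy=6,interpolation=cv2.INTER_CUBIC))
```

```text
t 3.53 pos [ 0.5362 -0.3653  0.0681] F [-0.02  0.91  0.04] M [-0.061  0.041  0.   ] w 0.0596
tool x yaw -10.271145268646489 toolz [-5.e-04  3.e-04 -1.e+00] q [-0.71  0.52  1.59 -0.    1.03 -0.53]
norm shift total [-0.0005 -0.0005  0.0078]
turn total /.08 [-0.003  0.006 -0.059]
```

View pics/s2.png

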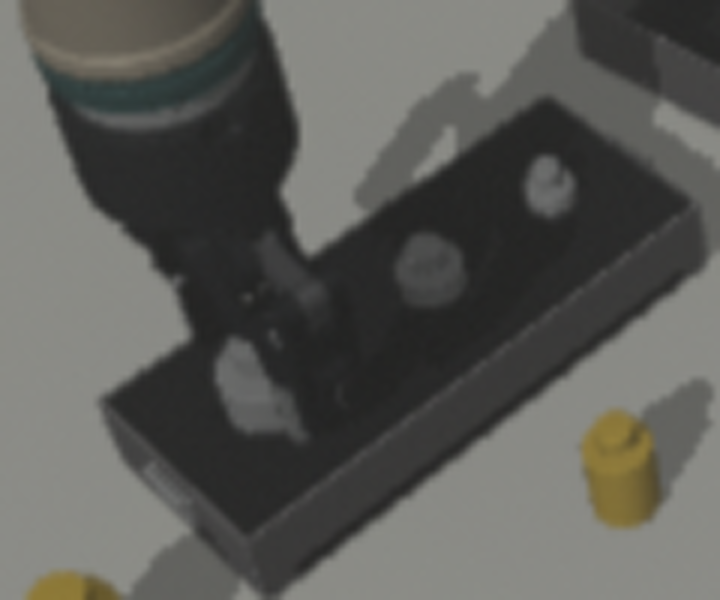

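Request:
send_rows(delta_pos=[[0,0,0.005],[0,0,0.005],[0,0,0]], angular=[[0,0,0],[0,0,0],[0,0,0]], hand=46)

```text
clock: 3.83
position: [0.5363, -0.3654, 0.0646]
ee_rot: [0.0, 0.996, -0.089, 0.0]
contact_force: [-0.3, 0.8, 0.3]
width: 0.0457
```

Request:
send_rows(delta_pos=[[0,0,0],[0,0,0]], angular=[[0,0,0],[0,0,0]], hand=42)

```text
clock: 4.0
position: [0.5357, -0.3652, 0.0647]
ee_rot: [-0.0, 0.996, -0.089, -0.001]
contact_force: [-1.2, 0.3, 1.1]
width: 0.042
```

Request:
send_rows(delta_pos=[[0,0,0],[0,0,0]], angular=[[0,0,0],[0,0,0]], hand=40)

```text
clock: 4.17
position: [0.5349, -0.3651, 0.0647]
ee_rot: [-0.0, 0.996, -0.089, -0.001]
contact_force: [-5.0, 0.6, 3.8]
width: 0.04
```

Request:
send_rows(delta_pos=[[-0.004,0,0],[0,0,0]], angular=[[0,0,0],[0,0,0]])

```text
clock: 4.33
position: [0.5347, -0.3651, 0.0646]
ee_rot: [0.0, 0.996, -0.09, 0.0]
contact_force: [-3.1, 0.9, 1.7]
width: 0.0398
```

Request:
send_rows(delta_pos=[[0,0,0],[0,0,0]], angular=[[0,0,0],[0,0,0]])

```text
clock: 4.5
position: [0.5348, -0.3651, 0.0646]
ee_rot: [0.0, 0.996, -0.089, 0.0]
contact_force: [-3.6, 0.7, 3.1]
width: 0.0401
```

Request:
send_rows(delta_pos=[[-0.003,0,0],[0,0,0],[0,0,0]], angular=[[0,0,0],[0,0,0],[0,0,0]])

```text
clock: 4.75
position: [0.5343, -0.3651, 0.0645]
ee_rot: [0.0, 0.996, -0.089, 0.001]
contact_force: [0.8, -0.2, -1.1]
width: 0.0401
```

Centred. Next I'll close onto the weight.

Request:
send_rows(delta_pos=[[0,0,0],[0,0,0],[0,0,0]], angular=[[0,0,0],[0,0,0],[0,0,0]], hand=38.4)

```text
clock: 5.0
position: [0.5339, -0.365, 0.0645]
ee_rot: [0.0, 0.996, -0.089, 0.0]
contact_force: [-0.2, 1.3, 0.3]
width: 0.0383
```

Request:
send_rows(delta_pos=[[0,0,0],[0,0,0],[0,0,0]], angular=[[0,0,0],[0,0,0],[0,0,0]], hand=34, squeeze=40)

```text
clock: 5.25
position: [0.5336, -0.3649, 0.0648]
ee_rot: [0.0, 0.996, -0.089, 0.0]
contact_force: [-0.0, -0.5, 2.8]
width: 0.0364
```

Run:
```python
from h import *
togo([.536,-.365,.065],np.radians(-10))
s=manip.get_image("scene");t=manip.get_image("top")
cv2.imwrite("pics/s3.png",cv2.resize(s[190:290,100:220],None,fx=6,fy=6,interpolation=cv2.INTER_CUBIC))
cv2.imwrite("pics/t3.png",cv2.resize(t[170:260,270:400],None,fx=6,fy=6,interpolation=cv2.INTER_CUBIC))
```

```text
t 5.25 pos [ 0.5336 -0.3649  0.0648] F [-0.03 -0.48  2.83] M [0.084 0.166 0.033] w 0.0364
tool x yaw -10.25093882605044 toolz [ 3.e-04 -3.e-04 -1.e+00] q [-0.71  0.52  1.6  -0.    1.02 -0.53]
norm shift total [ 0.0059 -0.0008 -0.0005]
turn total /.08 [ 0.003 -0.004 -0.055]
```

View pics/s3.png

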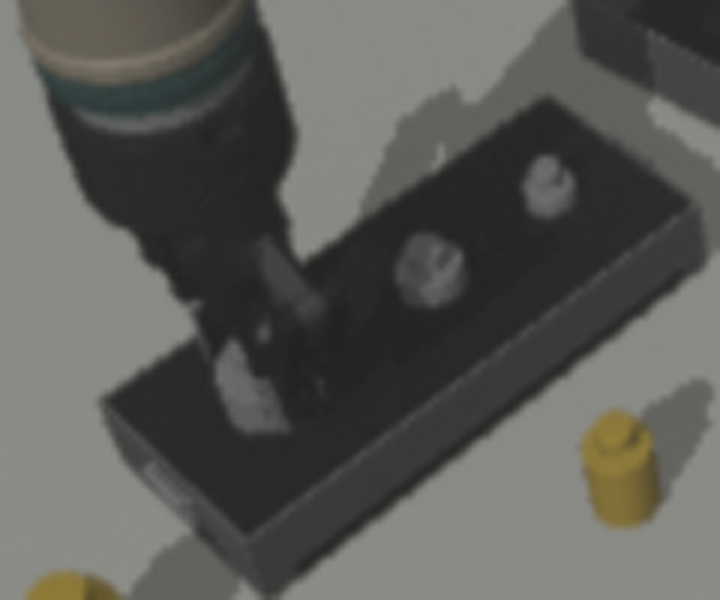

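View pics/t3.png

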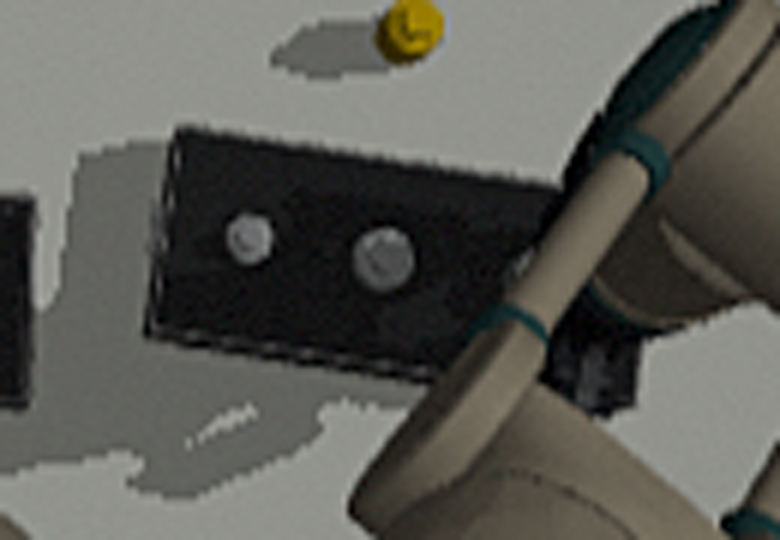

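Request:
send_rows(delta_pos=[[0,0,0],[0,0,0],[0,0,0]], angular=[[0,0,0],[0,0,0],[0,0,0]], hand=30, squeeze=60)

```text
clock: 5.6
position: [0.5336, -0.365, 0.0649]
ee_rot: [0.0, 0.996, -0.089, 0.0]
contact_force: [-0.8, 1.5, 5.3]
width: 0.0356
```

Request:
send_rows(delta_pos=[[0,0,0],[0,0,-0.00075],[0,0,-0.00075],[0,0,-0.00075]], angular=[[0,0,0.8],[0,0,0.8],[0,0,0.8],[0,0,0.8]])

```text
clock: 5.93
position: [0.5334, -0.3648, 0.065]
ee_rot: [0.0, 0.976, -0.217, -0.0]
contact_force: [-0.3, -0.2, 0.2]
width: 0.0361
```

Run:
```python
from h import *
togo([.536,-.365,.065],np.radians(-10))
```

```text
t 5.93 pos [ 0.5334 -0.3648  0.065 ] F [-0.31 -0.15  0.23] M [-0.002  0.023  0.27 ] w 0.0361
tool x yaw -25.049354178895637 toolz [-3.e-04 -1.e-04 -1.e+00] q [-0.71  0.52  1.6  -0.    1.02 -0.27]
norm shift total [ 0.006  -0.0023 -0.0001]
turn total /.08 [ 2.000e-03  3.000e-03 -3.283e+00]
```

Request:
send_rows(delta_pos=[[0,0,0],[0,0,0],[0,0,-0.00075],[0,0,-0.00075],[0,0,-0.00075]], angular=[[0,0,-1],[0,0,-1],[0,0,-1],[0,0,-1],[0,0,-1]])

```text
clock: 6.35
position: [0.5335, -0.3645, 0.065]
ee_rot: [-0.001, 1.0, -0.016, -0.0]
contact_force: [1.5, -1.4, -5.1]
width: 0.0355
```

Request:
send_rows(delta_pos=[[0,0,0],[0,0,0],[0,0,-0.00075],[0,0,-0.00075],[0,0,-0.00075]], angular=[[0,0,1],[0,0,1],[0,0,1],[0,0,1],[0,0,1]])

```text
clock: 6.77
position: [0.533, -0.3646, 0.0652]
ee_rot: [-0.0, 0.976, -0.217, -0.001]
contact_force: [0.2, -1.0, -6.8]
width: 0.0357
```

Run:
```python
from h import *
togo([.536,-.365,.065],np.radians(-10))
s=manip.get_image("scene");t=manip.get_image("top")
cv2.imwrite("pics/s4.png",cv2.resize(s[190:290,100:220],None,fx=6,fy=6,interpolation=cv2.INTER_CUBIC))
cv2.imwrite("pics/t4.png",cv2.resize(t[170:260,270:400],None,fx=6,fy=6,interpolation=cv2.INTER_CUBIC))
```

```text
t 6.77 pos [ 0.533  -0.3646  0.0652] F [ 0.2  -1.01 -6.8 ] M [-0.2   -0.147  0.234] w 0.0357
tool x yaw -25.105556646255113 toolz [-1.7e-03  9.0e-04 -1.0e+00] q [-0.71  0.52  1.6  -0.    1.02 -0.27]
norm shift total [ 0.0072 -0.0023  0.0005]
turn total /.08 [-0.005  0.024 -3.296]
```

View pics/s4.png

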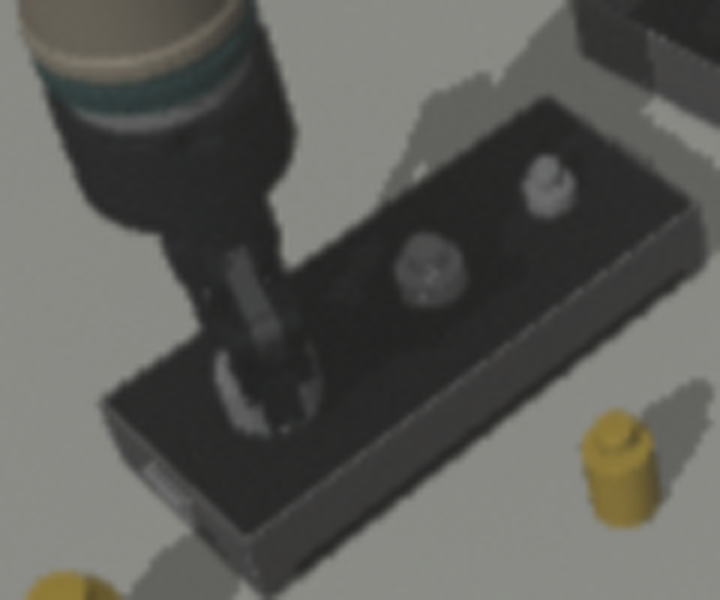

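View pics/t4.png

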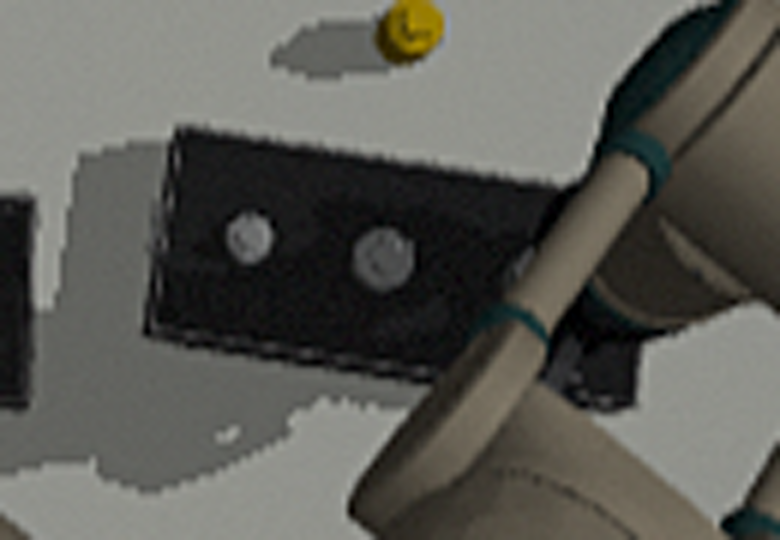

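Request:
send_rows(delta_pos=[[0,0,0],[0,0,0],[0,0,0],[0,0,0],[0,0,-0.0005]], angular=[[0,0,-1],[0,0,-1],[0,0,-1],[0,0,-1],[0,0,-1]])

```text
clock: 7.28
position: [0.5335, -0.3645, 0.066]
ee_rot: [-0.001, 1.0, -0.015, -0.0]
contact_force: [0.9, -0.5, -6.4]
width: 0.0351
```

Request:
send_rows(delta_pos=[[0,0,0],[0,0,0],[0,0,0],[0,0,0],[0,0,-0.0005]], angular=[[0,0,1],[0,0,1],[0,0,1],[0,0,1],[0,0,1]])

```text
clock: 7.7
position: [0.533, -0.3646, 0.0663]
ee_rot: [-0.0, 0.976, -0.216, -0.001]
contact_force: [-0.3, -1.2, -6.5]
width: 0.0358
```

Request:
send_rows(delta_pos=[[0,0,0],[0,0,-0.0006],[0,0,-0.0006],[0,0,-0.0006],[0,0,-0.0006]], angular=[[0,0,-1],[0,0,-1],[0,0,-1],[0,0,-1],[0,0,-1]])

```text
clock: 8.12
position: [0.5334, -0.3644, 0.067]
ee_rot: [-0.001, 1.0, -0.015, -0.0]
contact_force: [1.4, -0.9, -7.4]
width: 0.0358
```

Request:
send_rows(delta_pos=[[0,0,0],[0,0,-0.0006],[0,0,-0.0006],[0,0,-0.0006],[0,0,-0.0006]], angular=[[0,0,1],[0,0,1],[0,0,1],[0,0,1],[0,0,1]])

```text
clock: 8.53
position: [0.5326, -0.3644, 0.0678]
ee_rot: [-0.0, 0.976, -0.216, -0.001]
contact_force: [0.1, -0.1, -7.1]
width: 0.0356
```

Request:
send_rows(delta_pos=[[0,0,0],[0,0,-0.0006],[0,0,-0.0006],[0,0,-0.0006],[0,0,-0.0006]], angular=[[0,0,-1],[0,0,-1],[0,0,-1],[0,0,-1],[0,0,-1]])

```text
clock: 8.95
position: [0.5331, -0.3644, 0.0688]
ee_rot: [-0.001, 1.0, -0.015, -0.001]
contact_force: [0.9, -0.6, -7.4]
width: 0.036
```

Request:
send_rows(delta_pos=[[0,0,0],[0,0,-0.0006],[0,0,-0.0006],[0,0,-0.0006],[0,0,-0.0006]], angular=[[0,0,1],[0,0,1],[0,0,1],[0,0,1],[0,0,1]])

```text
clock: 9.37
position: [0.5325, -0.3643, 0.0696]
ee_rot: [-0.001, 0.976, -0.216, -0.002]
contact_force: [0.4, -1.8, -6.2]
width: 0.036
```

Request:
send_rows(delta_pos=[[0,0,0],[0,0,-0.0007],[0,0,-0.0007],[0,0,-0.0007],[0,0,-0.0007]], angular=[[0,0,-1],[0,0,-1],[0,0,-1],[0,0,-1],[0,0,-1]])

```text
clock: 9.78
position: [0.5329, -0.3643, 0.0707]
ee_rot: [-0.001, 1.0, -0.015, -0.001]
contact_force: [1.0, -1.2, -7.5]
width: 0.0356
```

Request:
send_rows(delta_pos=[[0,0,0],[0,0,-0.0007],[0,0,-0.0007],[0,0,-0.0007],[0,0,-0.0007]], angular=[[0,0,1],[0,0,1],[0,0,1],[0,0,1],[0,0,1]])

```text
clock: 10.2
position: [0.5324, -0.3643, 0.0717]
ee_rot: [-0.001, 0.976, -0.216, -0.002]
contact_force: [-0.1, -1.4, -8.4]
width: 0.0355
```

Request:
send_rows(delta_pos=[[0,0,0],[0,0,-0.0007],[0,0,-0.0007],[0,0,-0.0007],[0,0,-0.0007]], angular=[[0,0,-1],[0,0,-1],[0,0,-1],[0,0,-1],[0,0,-1]])

```text
clock: 10.62
position: [0.5328, -0.3642, 0.0729]
ee_rot: [-0.001, 1.0, -0.015, -0.001]
contact_force: [-0.1, -0.3, -9.2]
width: 0.0351
```

Request:
send_rows(delta_pos=[[0,0,0],[0,0,-0.0007],[0,0,-0.0007],[0,0,-0.0007],[0,0,-0.0007]], angular=[[0,0,1],[0,0,1],[0,0,1],[0,0,1],[0,0,1]])

```text
clock: 11.03
position: [0.5324, -0.3643, 0.074]
ee_rot: [-0.001, 0.976, -0.216, -0.002]
contact_force: [-0.9, -1.0, -7.4]
width: 0.0358
```

Run:
```python
from h import *
togo([.536,-.365,.065],np.radians(-10))
s=manip.get_image("scene")
cv2.imwrite("pics/s5.png",cv2.resize(s[190:290,100:220],None,fx=6,fy=6,interpolation=cv2.INTER_CUBIC))
```

```text
t 11.03 pos [ 0.5324 -0.3643  0.074 ] F [-0.92 -1.03 -7.38] M [-0.166  0.02   0.18 ] w 0.0358
tool x yaw -24.976224684556062 toolz [-0.0031  0.0018 -1.    ] q [-0.71  0.51  1.59 -0.    1.04 -0.27]
norm shift total [ 0.0091 -0.0021  0.0224]
turn total /.08 [-0.01   0.044 -3.267]
```

View pics/s5.png

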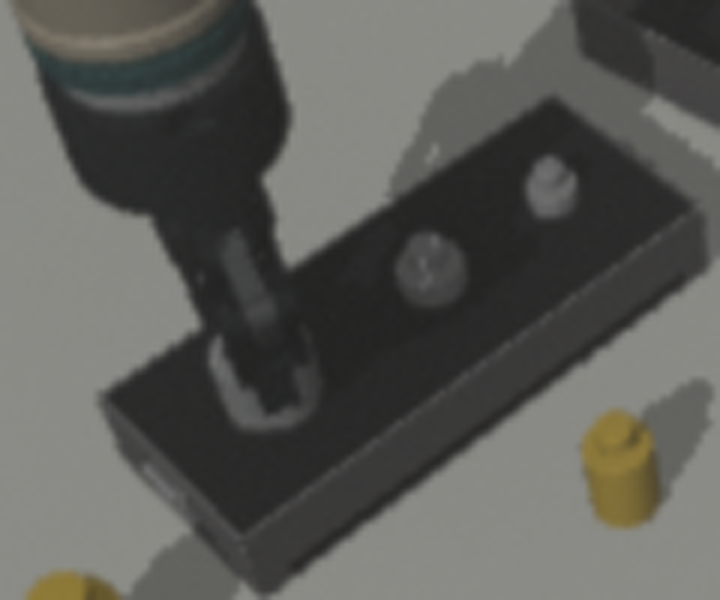

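Run:
```python
from h import *
t=manip.get_image("top");cv2.imwrite("pics/t5.png",cv2.resize(t[170:260,270:400],None,fx=6,fy=6,interpolation=cv2.INTER_CUBIC))
a=cv2.imread("pics/s4.png");b=cv2.imread("pics/s5.png")
c=np.vstack([a[330:600,60:420],b[330:600,60:420]]);cv2.imwrite("pics/cmp.png",c)
```

```text
(no output)
```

View pics/cmp.png

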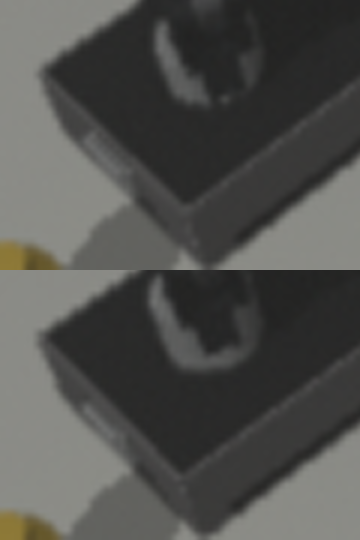

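View pics/t5.png

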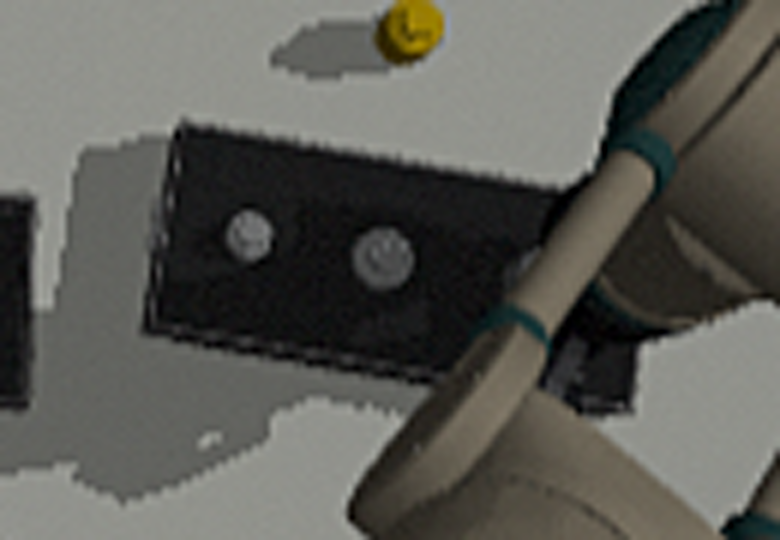

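Request:
send_rows(delta_pos=[[0,0,0],[0,0,0],[0,0,-0.0005],[0,0,-0.0005],[0,0,-0.0005]], angular=[[0,0,-1],[0,0,-1],[0,0,-1],[0,0,-1],[0,0,-1]])

```text
clock: 11.55
position: [0.5332, -0.3643, 0.0753]
ee_rot: [-0.001, 1.0, -0.014, -0.0]
contact_force: [0.1, -0.7, -7.9]
width: 0.0356
```

Run:
```python
from h import *
togo([.536,-.365,.065],np.radians(-10))
s=manip.get_image("scene")
cv2.imwrite("pics/s6.png",cv2.resize(s[190:290,100:220],None,fx=6,fy=6,interpolation=cv2.INTER_CUBIC))
a=cv2.imread("pics/s5.png");b=cv2.imread("pics/s6.png")
c=np.vstack([a[330:600,60:420],b[330:600,60:420]]);cv2.imwrite("pics/cmp2.png",c)
```

```text
t 11.55 pos [ 0.5332 -0.3643  0.0753] F [ 0.14 -0.7  -7.93] M [-0.112 -0.099 -0.281] w 0.0356
tool x yaw -1.6283865850469235 toolz [-0.001   0.0016 -1.    ] q [-0.71  0.51  1.59  0.    1.04 -0.68]
norm shift total [0.0071 0.0015 0.0258]
turn total /.08 [-0.019  0.014  1.826]
```

View pics/cmp2.png

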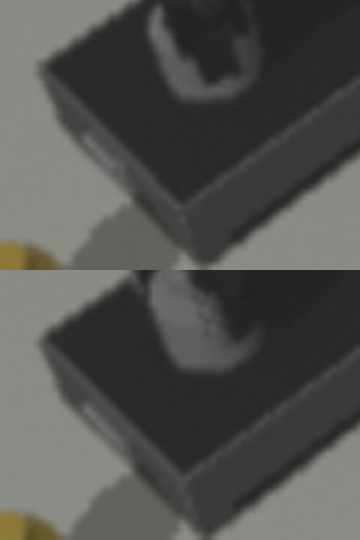

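Request:
send_rows(delta_pos=[[0,0,0],[0,0,0],[0,0,-0.0004],[0,0,-0.0004],[0,0,-0.0004]], angular=[[0,0,0.8],[0,0,1],[0,0,1],[0,0,1],[0,0,1]])

```text
clock: 12.02
position: [0.5329, -0.3644, 0.0762]
ee_rot: [-0.0, 0.978, -0.209, -0.001]
contact_force: [0.4, -0.1, -6.7]
width: 0.0355
```

Request:
send_rows(delta_pos=[[0,0,0],[0,0,-0.0005],[0,0,-0.0005],[0,0,-0.0005],[0,0,-0.0005]], angular=[[0,0,-1],[0,0,-1],[0,0,-1],[0,0,-1],[0,0,-1]])

```text
clock: 12.43
position: [0.5332, -0.3644, 0.077]
ee_rot: [-0.001, 1.0, -0.007, -0.0]
contact_force: [-0.6, -0.1, -6.7]
width: 0.0356
```

Request:
send_rows(delta_pos=[[0,0,0],[0,0,-0.0005],[0,0,-0.0005],[0,0,-0.0005],[0,0,-0.0005]], angular=[[0,0,1],[0,0,1],[0,0,1],[0,0,1],[0,0,1]])

```text
clock: 12.85
position: [0.5329, -0.3643, 0.0778]
ee_rot: [-0.0, 0.978, -0.209, -0.001]
contact_force: [-0.8, 0.2, -7.1]
width: 0.0355
```

Request:
send_rows(delta_pos=[[0,0,0],[0,0,-0.0005],[0,0,-0.0005],[0,0,-0.0005],[0,0,-0.0005]], angular=[[0,0,-1],[0,0,-1],[0,0,-1],[0,0,-1],[0,0,-1]])

```text
clock: 13.27
position: [0.5332, -0.3644, 0.0786]
ee_rot: [-0.001, 1.0, -0.007, -0.0]
contact_force: [-0.1, -1.1, -6.8]
width: 0.0357
```

Request:
send_rows(delta_pos=[[0,0,0],[0,0,-0.0005],[0,0,-0.0005],[0,0,-0.0005],[0,0,-0.0005]], angular=[[0,0,1],[0,0,1],[0,0,1],[0,0,1],[0,0,1]])

```text
clock: 13.68
position: [0.5329, -0.3644, 0.0794]
ee_rot: [-0.0, 0.978, -0.209, -0.001]
contact_force: [-1.0, 0.9, -5.9]
width: 0.0355
```

Request:
send_rows(delta_pos=[[0,0,0],[0,0,-0.0005],[0,0,-0.0005],[0,0,-0.0005],[0,0,-0.0005]], angular=[[0,0,-1],[0,0,-1],[0,0,-1],[0,0,-1],[0,0,-1]])

```text
clock: 14.1
position: [0.5332, -0.3644, 0.0802]
ee_rot: [-0.001, 1.0, -0.007, -0.0]
contact_force: [0.7, -0.2, -7.2]
width: 0.0352
```

Run:
```python
from h import *
togo([.536,-.365,.065],np.radians(-10))
s=manip.get_image("scene")
cv2.imwrite("pics/s7.png",cv2.resize(s[190:290,100:220],None,fx=6,fy=6,interpolation=cv2.INTER_CUBIC))
```

```text
t 14.1 pos [ 0.5332 -0.3644  0.0802] F [ 0.67 -0.15 -7.16] M [-0.098 -0.065 -0.189] w 0.0352
tool x yaw -0.8336211202163027 toolz [-9.0e-04  1.3e-03 -1.0e+00] q [-0.71  0.51  1.58  0.    1.05 -0.69]
norm shift total [0.0071 0.0014 0.038 ]
turn total /.08 [-0.015  0.013  2.   ]
```

View pics/s7.png

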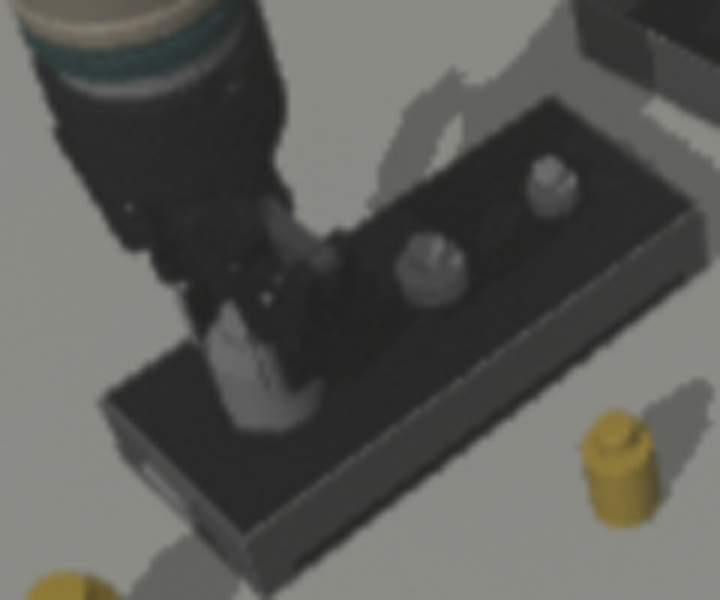

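The weight is about 15 mm out and the case is flat, so I'll keep the same rhythm.

Request:
send_rows(delta_pos=[[0,0,0],[0,0,-0.0005],[0,0,-0.0005],[0,0,-0.0005],[0,0,-0.0005]], angular=[[0,0,1],[0,0,1],[0,0,1],[0,0,1],[0,0,1]])

```text
clock: 14.57
position: [0.5329, -0.3643, 0.0811]
ee_rot: [-0.0, 0.978, -0.21, -0.001]
contact_force: [-0.6, 0.1, -7.5]
width: 0.0356
```

Request:
send_rows(delta_pos=[[0,0,0],[0,0,-0.0005],[0,0,-0.0005],[0,0,-0.0005],[0,0,-0.0005]], angular=[[0,0,-1],[0,0,-1],[0,0,-1],[0,0,-1],[0,0,-1]])

```text
clock: 14.98
position: [0.5332, -0.3644, 0.0819]
ee_rot: [-0.001, 1.0, -0.008, -0.0]
contact_force: [0.1, 0.5, -7.1]
width: 0.0353
```

Request:
send_rows(delta_pos=[[0,0,0],[0,0,-0.0005],[0,0,-0.0005],[0,0,-0.0005],[0,0,-0.0005]], angular=[[0,0,1],[0,0,1],[0,0,1],[0,0,1],[0,0,1]])

```text
clock: 15.4
position: [0.5329, -0.3644, 0.0827]
ee_rot: [-0.0, 0.978, -0.21, -0.001]
contact_force: [0.5, 0.3, -5.9]
width: 0.0352
```

Request:
send_rows(delta_pos=[[0,0,0],[0,0,-0.0005],[0,0,-0.0005],[0,0,-0.0005],[0,0,-0.0005]], angular=[[0,0,-1],[0,0,-1],[0,0,-1],[0,0,-1],[0,0,-1]])

```text
clock: 15.82
position: [0.5332, -0.3645, 0.0835]
ee_rot: [-0.001, 1.0, -0.008, -0.0]
contact_force: [0.5, -0.2, -6.9]
width: 0.0357
```

Request:
send_rows(delta_pos=[[0,0,0],[0,0,-0.0006],[0,0,-0.0006],[0,0,-0.0006],[0,0,-0.0006]], angular=[[0,0,1],[0,0,1],[0,0,1],[0,0,1],[0,0,1]])

```text
clock: 16.23
position: [0.5329, -0.3643, 0.0844]
ee_rot: [-0.0, 0.978, -0.21, -0.001]
contact_force: [0.2, -0.1, -6.8]
width: 0.0357
```

Request:
send_rows(delta_pos=[[0,0,0],[0,0,-0.0006],[0,0,-0.0006],[0,0,-0.0006],[0,0,-0.0006]], angular=[[0,0,-1],[0,0,-1],[0,0,-1],[0,0,-1],[0,0,-1]])

```text
clock: 16.65
position: [0.5332, -0.3644, 0.0854]
ee_rot: [-0.001, 1.0, -0.008, -0.0]
contact_force: [0.6, 0.5, -6.7]
width: 0.0352
```

Request:
send_rows(delta_pos=[[0,0,0],[0,0,-0.0006],[0,0,-0.0006],[0,0,-0.0006],[0,0,-0.0006]], angular=[[0,0,1],[0,0,1],[0,0,1],[0,0,1],[0,0,1]])

```text
clock: 17.07
position: [0.5329, -0.3643, 0.0863]
ee_rot: [-0.0, 0.978, -0.21, -0.001]
contact_force: [-0.5, 0.3, -6.7]
width: 0.0355
```

Request:
send_rows(delta_pos=[[0,0,0],[0,0,-0.0006],[0,0,-0.0006],[0,0,-0.0006],[0,0,-0.0006]], angular=[[0,0,-1],[0,0,-1],[0,0,-1],[0,0,-1],[0,0,-1]])

```text
clock: 17.48
position: [0.5332, -0.3644, 0.0873]
ee_rot: [-0.001, 1.0, -0.008, -0.0]
contact_force: [0.1, -0.3, -7.7]
width: 0.0353
```

Run:
```python
from h import *
togo([.536,-.365,.065],np.radians(-10))
s=manip.get_image("scene")
cv2.imwrite("pics/s8.png",cv2.resize(s[190:290,100:220],None,fx=6,fy=6,interpolation=cv2.INTER_CUBIC))
```

```text
t 17.48 pos [ 0.5332 -0.3644  0.0873] F [ 0.07 -0.31 -7.68] M [-0.046 -0.072 -0.117] w 0.0353
tool x yaw -0.9314189653950833 toolz [-0.001   0.0012 -1.    ] q [-0.71  0.5   1.57  0.    1.07 -0.69]
norm shift total [0.0072 0.0015 0.0557]
turn total /.08 [-0.014  0.013  1.978]
```

View pics/s8.png

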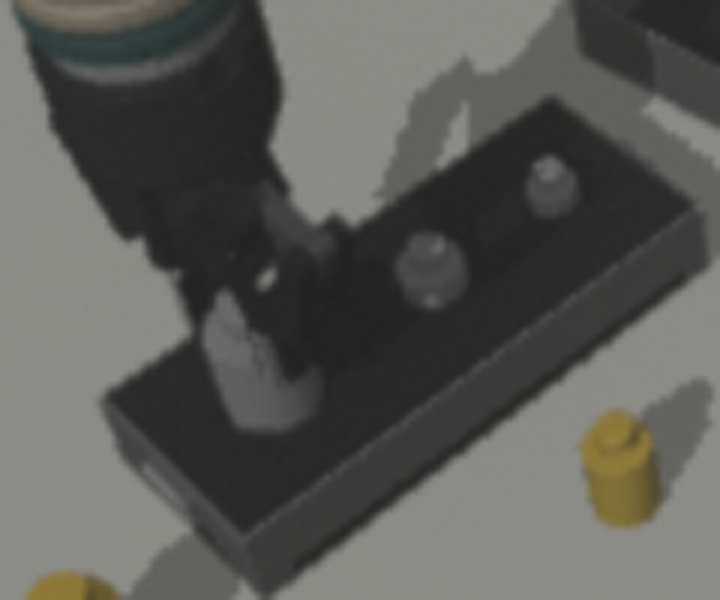

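Request:
send_rows(delta_pos=[[0,0,0],[0,0,-0.0007],[0,0,-0.0007],[0,0,-0.0007],[0,0,-0.0007]], angular=[[0,0,1],[0,0,1],[0,0,1],[0,0,1],[0,0,1]])

```text
clock: 17.95
position: [0.5328, -0.3643, 0.0883]
ee_rot: [-0.0, 0.978, -0.211, -0.001]
contact_force: [0.1, -0.3, -8.4]
width: 0.0353
```

Request:
send_rows(delta_pos=[[0,0,0],[0,0,-0.0007],[0,0,-0.0007],[0,0,-0.0007],[0,0,-0.0007]], angular=[[0,0,-1],[0,0,-1],[0,0,-1],[0,0,-1],[0,0,-1]])

```text
clock: 18.37
position: [0.5332, -0.3644, 0.0895]
ee_rot: [-0.001, 1.0, -0.009, -0.0]
contact_force: [0.3, -0.3, -7.9]
width: 0.0354
```

Request:
send_rows(delta_pos=[[0,0,0],[0,0,-0.0007],[0,0,-0.0007],[0,0,-0.0007],[0,0,-0.0007]], angular=[[0,0,1],[0,0,1],[0,0,1],[0,0,1],[0,0,1]])

```text
clock: 18.78
position: [0.5329, -0.3643, 0.0905]
ee_rot: [-0.0, 0.978, -0.211, -0.001]
contact_force: [-0.8, 0.0, -8.6]
width: 0.0354
```

Request:
send_rows(delta_pos=[[0,0,0],[0,0,-0.0007],[0,0,-0.0007],[0,0,-0.0007],[0,0,-0.0007]], angular=[[0,0,-1],[0,0,-1],[0,0,-1],[0,0,-1],[0,0,-1]])

```text
clock: 19.2
position: [0.5331, -0.3644, 0.0917]
ee_rot: [-0.001, 1.0, -0.009, -0.001]
contact_force: [0.1, -0.1, -8.2]
width: 0.0355
```

Request:
send_rows(delta_pos=[[0,0,0],[0,0,-0.0007],[0,0,-0.0007],[0,0,-0.0007],[0,0,-0.0007]], angular=[[0,0,1],[0,0,1],[0,0,1],[0,0,1],[0,0,1]])

```text
clock: 19.62
position: [0.5328, -0.3643, 0.0927]
ee_rot: [-0.0, 0.978, -0.211, -0.001]
contact_force: [-0.3, 0.2, -7.9]
width: 0.0358
```

Request:
send_rows(delta_pos=[[0,0,0],[0,0,-0.0007],[0,0,-0.0007],[0,0,-0.0007],[0,0,-0.0007]], angular=[[0,0,-1],[0,0,-1],[0,0,-1],[0,0,-1],[0,0,-1]])

```text
clock: 20.03
position: [0.5331, -0.3644, 0.0939]
ee_rot: [-0.001, 1.0, -0.009, -0.001]
contact_force: [0.3, -0.1, -8.2]
width: 0.0356
```

Request:
send_rows(delta_pos=[[0,0,0],[0,0,-0.0007],[0,0,-0.0007],[0,0,-0.0007],[0,0,-0.0007]], angular=[[0,0,1],[0,0,1],[0,0,1],[0,0,1],[0,0,1]])

```text
clock: 20.45
position: [0.5329, -0.3643, 0.095]
ee_rot: [-0.0, 0.978, -0.211, -0.001]
contact_force: [-1.8, -0.3, -8.0]
width: 0.0359
```

Request:
send_rows(delta_pos=[[0,0,0],[0,0,-0.0007],[0,0,-0.0007],[0,0,-0.0007],[0,0,-0.0007]], angular=[[0,0,-1],[0,0,-1],[0,0,-1],[0,0,-1],[0,0,-1]])

```text
clock: 20.87
position: [0.5332, -0.3646, 0.0967]
ee_rot: [-0.0, 1.0, -0.009, -0.0]
contact_force: [0.5, 0.0, -4.5]
width: 0.0353
```

Request:
send_rows(delta_pos=[[0,0,0],[0,0,-0.0008],[0,0,-0.0008],[0,0,-0.0008],[0,0,-0.0008]], angular=[[0,0,1],[0,0,1],[0,0,1],[0,0,1],[0,0,1]])

```text
clock: 21.28
position: [0.5335, -0.3647, 0.0983]
ee_rot: [-0.0, 0.977, -0.211, -0.0]
contact_force: [-0.0, 0.0, -4.7]
width: 0.0351
```

Request:
send_rows(delta_pos=[[0,0,0],[0,0,-0.0008],[0,0,-0.0008],[0,0,-0.0008],[0,0,-0.0008]], angular=[[0,0,-1],[0,0,-1],[0,0,-1],[0,0,-1],[0,0,-1]])

```text
clock: 21.7
position: [0.5335, -0.3647, 0.0995]
ee_rot: [-0.0, 1.0, -0.009, -0.0]
contact_force: [-0.0, 0.4, -5.3]
width: 0.0355
```

Run:
```python
from h import *
togo([.536,-.365,.065],np.radians(-10))
s=manip.get_image("scene")
cv2.imwrite("pics/s9.png",cv2.resize(s[190:290,100:220],None,fx=6,fy=6,interpolation=cv2.INTER_CUBIC))
```

```text
t 21.7 pos [ 0.5335 -0.3647  0.0995] F [-0.02  0.38 -5.27] M [-0.03   0.002  0.032] w 0.0355
tool x yaw -0.9878787071519685 toolz [-0.e+00  2.e-04 -1.e+00] q [-0.71  0.49  1.56  0.    1.09 -0.69]
norm shift total [0.0062 0.0007 0.0864]
turn total /.08 [-2.000e-03  1.000e-03  1.966e+00]
```

View pics/s9.png

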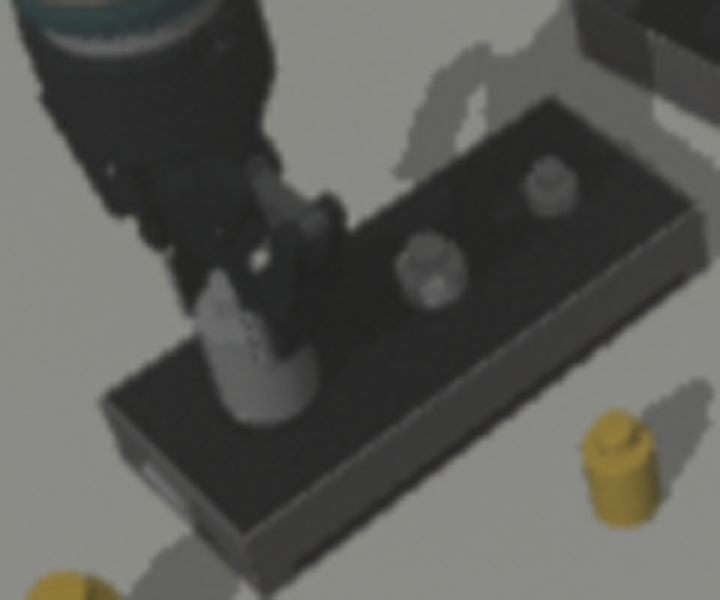

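The weight is free: the force is about −5 N, which is the weight itself, and the case is flat. Next I'll lift it, and refine the pan centre from the scene view.

Request:
send_rows(delta_pos=[[0,0,-0.01],[0,0,-0.03],[0,0,-0.06],[0,0,-0.08],[0,0,-0.07]], angular=[[0,0,0],[0,0,0],[0,0,0],[0,0,0],[0,0,0]])

```text
clock: 22.17
position: [0.5334, -0.3646, 0.2008]
ee_rot: [-0.0, 1.0, -0.011, -0.0]
contact_force: [-0.9, -0.3, -4.1]
width: 0.0355
```

Run:
```python
from h import *
togo([.5225,.2125,.2],0)
s=manip.get_image("scene")
cv2.imwrite("pics/s10.png",cv2.resize(s[85:185,200:330],None,fx=6,fy=6,interpolation=cv2.INTER_CUBIC))
print("pan pred in zoom",[(round((a-o)*6,1)) for a,o in zip(proj("scene",[.5225,.2125,.078]),(199.5,84.5))])
th=np.linspace(0,6.283,9)[:-1]
print([[round((a-o)*6) for a,o in zip(proj("scene",[.5225+.0625*np.cos(t),.2125+.0625*np.sin(t),.078]),(199.5,84.5))] for t in th])
```

```text
t 22.17 pos [ 0.5334 -0.3646  0.2008] F [-0.85 -0.32 -4.13] M [-0.026 -0.039 -0.014] w 0.0355
tool x yaw -1.2826153187682132 toolz [-4.e-04  4.e-04 -1.e+00] q [-0.71  0.41  1.42  0.    1.31 -0.68]
norm shift total [-0.0595 -1.4418  0.0026]
turn total /.08 [-0.005  0.005 -0.28 ]
pan pred in zoom [np.float64(438.1), np.float64(240.8)]
[[540, 277], [552, 227], [499, 187], [413, 179], [341, 206], [322, 255], [373, 298], [465, 307]]
```

View pics/s10.png

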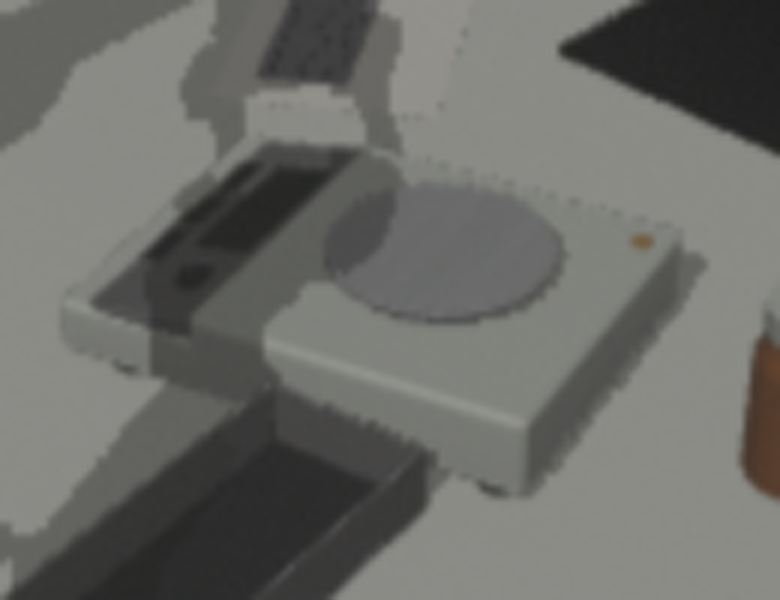

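Request:
send_rows(delta_pos=[[-0.0025,-0.03,0],[-0.0025,-0.06,0],[-0.0025,-0.06,0],[-0.0025,-0.06,0],[-0.0025,-0.06,0]], angular=[[0,0,0],[0,0,0],[0,0,0],[0,0,0],[0,0,0]])

```text
clock: 22.63
position: [0.5294, -0.2547, 0.198]
ee_rot: [-0.001, 1.0, -0.011, -0.001]
contact_force: [0.8, -0.2, -4.7]
width: 0.0353
```

Request:
send_rows(delta_pos=[[-0.0025,-0.06,0],[-0.0025,-0.06,0],[-0.0025,-0.06,0],[-0.0025,-0.06,0],[-0.0025,-0.06,0]], angular=[[0,0,0],[0,0,0],[0,0,0],[0,0,0],[0,0,0]])

```text
clock: 23.05
position: [0.5265, -0.1346, 0.1982]
ee_rot: [-0.001, 1.0, -0.011, -0.001]
contact_force: [0.9, 0.0, -4.8]
width: 0.0357
```

Request:
send_rows(delta_pos=[[-0.0025,-0.06,0],[-0.0025,-0.06,0],[-0.0025,-0.06,0],[-0.0025,-0.06,0],[-0.0025,-0.06,0]], angular=[[0,0,0],[0,0,0],[0,0,0],[0,0,0],[0,0,0]])

```text
clock: 23.47
position: [0.5236, -0.0149, 0.1983]
ee_rot: [-0.0, 1.0, -0.011, -0.001]
contact_force: [0.0, -0.8, -4.8]
width: 0.0356
```

Request:
send_rows(delta_pos=[[-0.0025,-0.06,0],[-0.0025,-0.06,0],[-0.0025,-0.06,0],[-0.0025,-0.06,0],[-0.0025,-0.06,0]], angular=[[0,0,0],[0,0,0],[0,0,0],[0,0,0],[0,0,0]])

```text
clock: 23.88
position: [0.5208, 0.1049, 0.1983]
ee_rot: [-0.0, 1.0, -0.011, -0.001]
contact_force: [-0.3, -0.1, -5.6]
width: 0.0357
```

Request:
send_rows(delta_pos=[[-0.0025,-0.06,0],[-0.0025,-0.06,0],[-0.0025,-0.06,0],[-0.0025,-0.06,0],[0,-0.03,0]], angular=[[0,0,0],[0,0,0],[0,0,0],[0,0,0],[0,0,0]])

```text
clock: 24.3
position: [0.5188, 0.2143, 0.1982]
ee_rot: [-0.001, 1.0, -0.01, -0.001]
contact_force: [0.1, -0.1, -5.2]
width: 0.0362
```

Request:
send_rows(delta_pos=[[0,0,0],[0,0,0]], angular=[[0,0,0],[0,0,0]])

```text
clock: 24.47
position: [0.5196, 0.2115, 0.1986]
ee_rot: [0.001, 1.0, -0.009, -0.001]
contact_force: [0.8, 0.6, -4.8]
width: 0.0355
```

Run:
```python
from h import *
togo([.522,.2125,.14],0)
s=manip.get_image("scene");t=manip.get_image("top")
cv2.imwrite("pics/s11.png",cv2.resize(s[55:185,200:350],None,fx=5,fy=4.5,interpolation=cv2.INTER_CUBIC))
cv2.imwrite("pics/t11.png",cv2.resize(t[140:290,90:410],None,fx=2.4,fy=2.4,interpolation=cv2.INTER_CUBIC))
```

```text
t 24.47 pos [0.5196 0.2115 0.1986] F [ 0.79  0.58 -4.82] M [-0.013 -0.029 -0.017] w 0.0355
tool x yaw -1.045016799278524 toolz [-0.0018 -0.0016 -1.    ] q [ 0.26  0.29  1.62 -0.    1.24  0.28]
norm shift total [ 0.0063 -0.0029  0.1465]
turn total /.08 [ 0.02   0.022 -0.228]
```

View pics/s11.png

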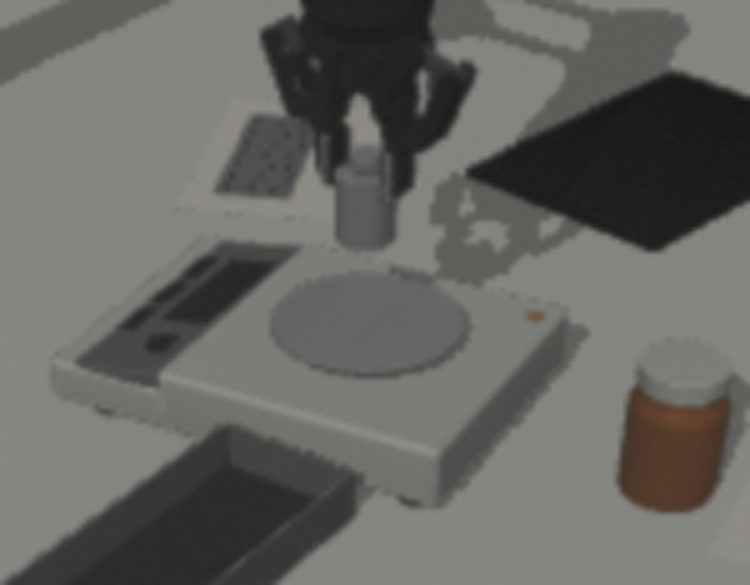

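View pics/t11.png

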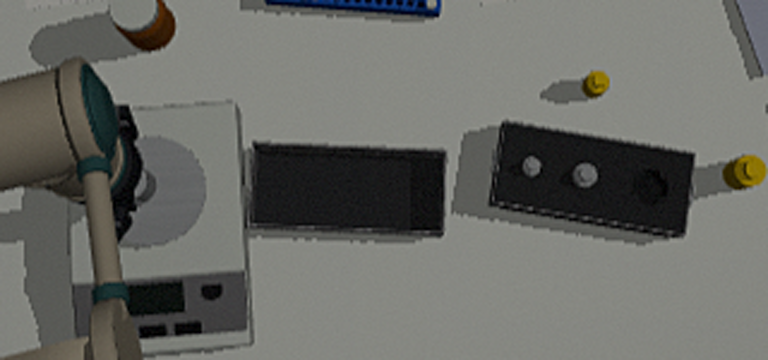

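Request:
send_rows(delta_pos=[[0.005,-0.002,0.03],[0,0,0.035],[0,0,0.035],[0,0,0.03],[0,0,0.01]], angular=[[0,0,0],[0,0,0],[0,0,0],[0,0,0],[0,0,0]])

```text
clock: 24.98
position: [0.5212, 0.2105, 0.1416]
ee_rot: [0.001, 1.0, -0.011, -0.002]
contact_force: [-1.5, -0.9, -5.5]
width: 0.0351
```

Request:
send_rows(delta_pos=[[0,0,0],[0,0,0]], angular=[[0,0,0],[0,0,0]])

```text
clock: 25.15
position: [0.5228, 0.2115, 0.1438]
ee_rot: [0.0, 1.0, -0.01, 0.0]
contact_force: [0.1, -0.3, -4.7]
width: 0.0352
```

Run:
```python
from h import *
togo([.522,.2125,.133],0)
s=manip.get_image("scene")
cv2.imwrite("pics/s12.png",cv2.resize(s[85:185,210:320],None,fx=6,fy=6,interpolation=cv2.INTER_CUBIC))
```

```text
t 25.15 pos [0.5228 0.2115 0.1438] F [ 0.06 -0.3  -4.73] M [ 0.024 -0.065 -0.015] w 0.0352
tool x yaw -1.1598658192812576 toolz [ 3.e-04 -3.e-04 -1.e+00] q [ 0.26  0.34  1.69 -0.    1.11  0.28]
norm shift total [-0.0022 -0.0024  0.027 ]
turn total /.08 [ 0.003 -0.004 -0.253]
```

View pics/s12.png

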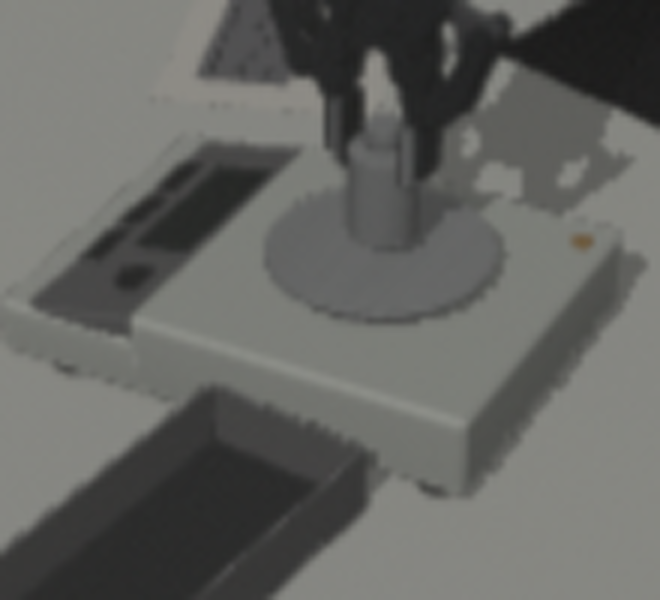

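Request:
send_rows(delta_pos=[[0,-0.001,0.006],[0,0,0.006],[0,0,0.004],[0,0,0.002],[0,0,0]], angular=[[0,0,0],[0,0,0],[0,0,0],[0,0,0],[0,0,0]])

```text
clock: 25.62
position: [0.5223, 0.2127, 0.1362]
ee_rot: [0.0, 1.0, -0.009, -0.0]
contact_force: [-0.1, -0.7, -5.1]
width: 0.0354
```

Request:
send_rows(delta_pos=[[0,0,0.001],[0,0,0.001],[0,0,0.001],[0,0,0.001],[0,0,0]], angular=[[0,0,0],[0,0,0],[0,0,0],[0,0,0],[0,0,0]])

```text
clock: 26.03
position: [0.5225, 0.2127, 0.1347]
ee_rot: [0.0, 1.0, -0.009, -0.0]
contact_force: [-0.2, 0.1, -6.0]
width: 0.0353
```

Request:
send_rows(delta_pos=[[0,0,0.001],[0,0,0.001],[0,0,0.001],[0,0,0]], angular=[[0,0,0],[0,0,0],[0,0,0],[0,0,0]])

```text
clock: 26.37
position: [0.5224, 0.2126, 0.1334]
ee_rot: [0.0, 1.0, -0.009, -0.0]
contact_force: [0.8, -0.6, -4.9]
width: 0.0355
```

Request:
send_rows(delta_pos=[[0,0,0.001],[0,0,0.001],[0,0,0.001],[0,0,0]], angular=[[0,0,0],[0,0,0],[0,0,0],[0,0,0]])

```text
clock: 26.7
position: [0.5225, 0.2127, 0.1326]
ee_rot: [0.0, 1.0, -0.009, 0.0]
contact_force: [-0.2, -0.9, -2.8]
width: 0.0358
```

Request:
send_rows(delta_pos=[[0,0,0.001],[0,0,0.001],[0,0,0],[0,0,0]], angular=[[0,0,0],[0,0,0],[0,0,0],[0,0,0]])

```text
clock: 27.03
position: [0.5226, 0.2127, 0.1321]
ee_rot: [-0.0, 1.0, -0.01, 0.0]
contact_force: [-1.2, -1.3, 0.8]
width: 0.0352
```

Run:
```python
from h import *
togo([.522,.2125,.133],0)
```

```text
t 27.03 pos [0.5226 0.2127 0.1321] F [-1.22 -1.31  0.78] M [-0.072  0.378  0.092] w 0.0352
tool x yaw -1.0910820794776184 toolz [ 5.e-04  1.e-04 -1.e+00] q [ 0.26  0.35  1.71 -0.    1.08  0.28]
norm shift total [-0.0014  0.0005 -0.0023]
turn total /.08 [-0.001 -0.006 -0.238]
```

Request:
send_rows(delta_pos=[[0,0,0],[0,0,0]], angular=[[0,0,0],[0,0,0]], hand=34, squeeze=20)

```text
clock: 27.2
position: [0.5226, 0.2127, 0.132]
ee_rot: [-0.0, 1.0, -0.009, 0.0]
contact_force: [-1.5, 0.2, 3.7]
width: 0.0355
```

Request:
send_rows(delta_pos=[[0,0,0],[0,0,0]], angular=[[0,0,0],[0,0,0]], hand=38)

```text
clock: 27.37
position: [0.5227, 0.2127, 0.1316]
ee_rot: [-0.0, 1.0, -0.009, 0.0]
contact_force: [-0.8, -0.7, 1.0]
width: 0.0379
```

Request:
send_rows(delta_pos=[[0,0,0],[0,0,0],[0,0,0]], angular=[[0,0,0],[0,0,0],[0,0,0]], hand=42)

```text
clock: 27.62
position: [0.5229, 0.2127, 0.1315]
ee_rot: [-0.0, 1.0, -0.01, 0.0]
contact_force: [0.1, 0.5, -0.1]
width: 0.0417
```

Run:
```python
from h import *
togo([.522,.2125,.133],0)
s=manip.get_image("scene")
cv2.imwrite("pics/s13.png",cv2.resize(s[85:185,210:320],None,fx=6,fy=6,interpolation=cv2.INTER_CUBIC))
```

```text
t 27.62 pos [0.5229 0.2127 0.1315] F [ 0.15  0.53 -0.14] M [-0.023  0.01  -0.019] w 0.0417
tool x yaw -1.0896921644348905 toolz [ 8.e-04  1.e-04 -1.e+00] q [ 0.26  0.35  1.71 -0.    1.08  0.28]
norm shift total [-0.0024  0.0007 -0.0038]
turn total /.08 [-0.001 -0.01  -0.238]
```

View pics/s13.png

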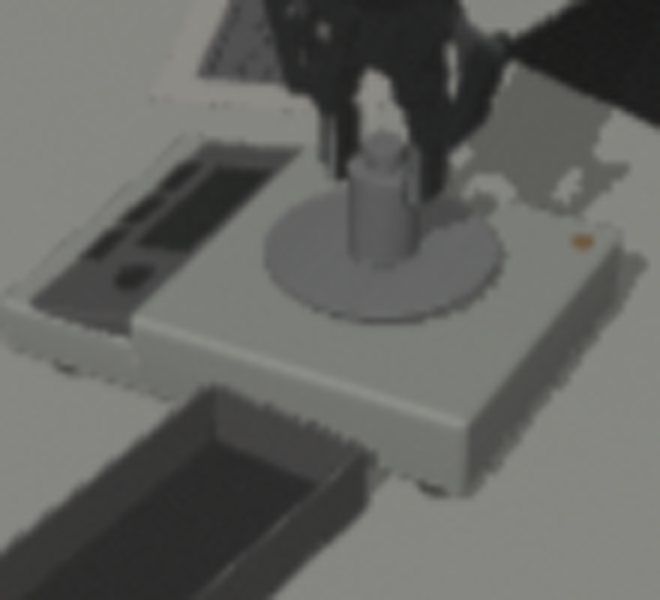

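Released, and the weight is standing on the pan. I'll open wider, then go straight up and clear.

Request:
send_rows(delta_pos=[[0,0,0],[0,0,0],[0,0,0]], angular=[[0,0,0],[0,0,0],[0,0,0]], hand=60)

```text
clock: 27.92
position: [0.5226, 0.2127, 0.1315]
ee_rot: [0.0, 1.0, -0.01, 0.0]
contact_force: [-0.2, -0.6, 0.2]
width: 0.0602
```

Request:
send_rows(delta_pos=[[0,0,-0.01],[0,0,-0.03],[0,0,-0.06],[0,0,-0.08],[0,0,-0.08]], angular=[[0,0,0],[0,0,0],[0,0,0],[0,0,0],[0,0,0]])

```text
clock: 28.33
position: [0.5219, 0.2125, 0.2363]
ee_rot: [0.0, 1.0, -0.01, -0.001]
contact_force: [1.2, 0.2, -0.4]
width: 0.0599
```

Request:
send_rows(delta_pos=[[0,0.06,-0.03],[0,0.06,0],[0,0.06,0],[0,0.06,0],[0,0.06,0]], angular=[[0,0,0],[0,0,0],[0,0,0],[0,0,0],[0,0,0]])

```text
clock: 28.75
position: [0.5201, 0.0917, 0.2481]
ee_rot: [0.0, 1.0, -0.009, 0.0]
contact_force: [0.8, 0.2, -0.1]
width: 0.06
```

Request:
send_rows(delta_pos=[[-0.06,0.06,0],[-0.06,0.06,0],[-0.06,0.05,0],[-0.03,0.03,0],[0,0,0]], angular=[[0,0,0],[0,0,0],[0,0,0],[0,0,0],[0,0,0]])

```text
clock: 29.17
position: [0.4318, 0.0126, 0.2479]
ee_rot: [0.001, 1.0, -0.011, -0.001]
contact_force: [-0.1, -0.5, 0.1]
width: 0.0601
```

Run:
```python
from h import *
togo([.522,.2125,.133],0)
s=manip.get_image("scene");t=manip.get_image("top")
cv2.imwrite("pics/s14.png",cv2.resize(s[85:300,90:360],None,fx=2.9,fy=2.7,interpolation=cv2.INTER_CUBIC))
cv2.imwrite("pics/t14.png",cv2.resize(t[110:290,100:415],None,fx=2.5,fy=2.5,interpolation=cv2.INTER_CUBIC))
cv2.imwrite("pics/t14full.png",t)
cv2.imwrite("pics/t14p.png",cv2.resize(t[175:295,110:200],None,fx=5,fy=5,interpolation=cv2.INTER_CUBIC))
cv2.imwrite("pics/t14c.png",cv2.resize(t[180:250,285:415],None,fx=6,fy=6,interpolation=cv2.INTER_CUBIC))
```

```text
t 29.17 pos [0.4318 0.0126 0.2479] F [-0.08 -0.46  0.12] M [ 0.007 -0.047 -0.016] w 0.0601
tool x yaw -1.2352978586528884 toolz [-0.0014 -0.0013 -1.    ] q [-0.13  0.06  1.78 -0.    1.3  -0.11]
norm shift total [ 0.2151 -0.5048  0.2863]
turn total /.08 [ 0.016  0.017 -0.269]
```

View pics/s14.png

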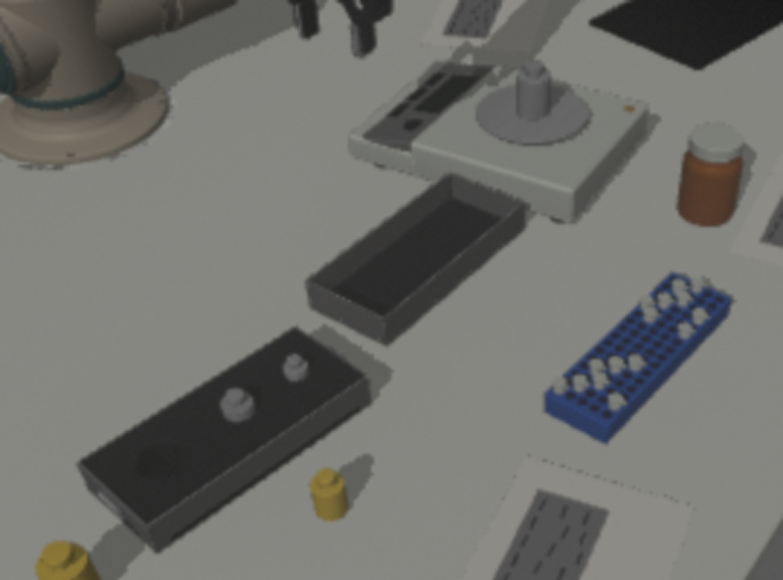

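View pics/t14p.png

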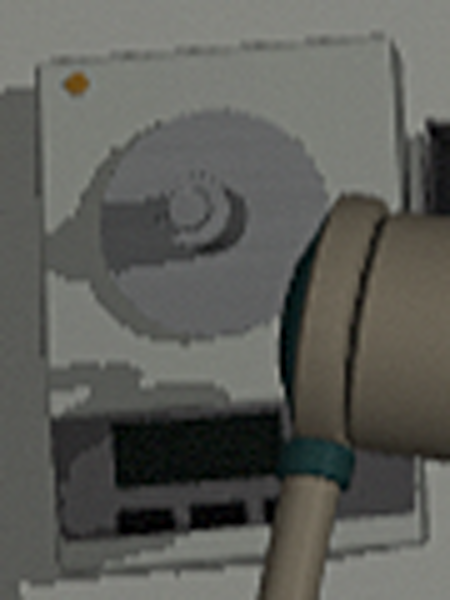

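View pics/t14c.png

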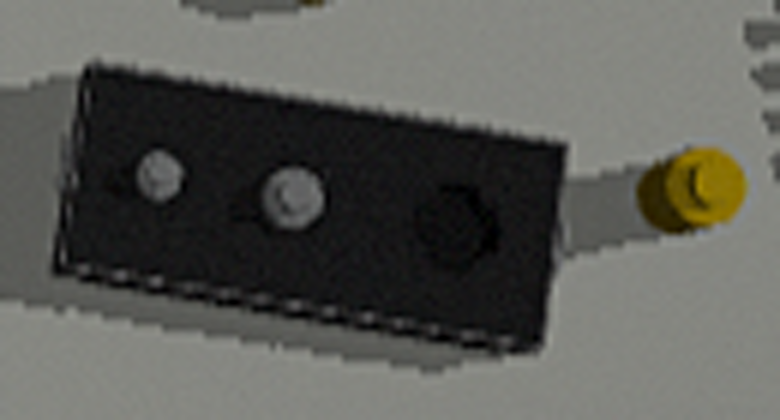

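Run:
```python
from h import *
def P(x,y,z): return ray("top",110+(x+.5)/5-.5,175+(y+.5)/5-.5,z)[:2]
print("knob top on pan",P(191,205,.141),"pan",P(214.5,222.5,.078))
def T(x,y,z): return ray("top",285+(x+.5)/6-.5,180+(y+.5)/6-.5,z)[:2]
C=np.array([T(88,65,.042),T(567,142,.042),T(543,350,.042),T(57,270,.042)]);print(C.mean(0));yv=(C[0]+C[3]-C[1]-C[2]);print(np.degrees(np.arctan2(yv[1],yv[0])))
s,_=st();print(np.abs(s["qd"]).max(),s["contact_force"])
```

```text
knob top on pan [0.52544336 0.21189535] pan [0.52241307 0.212441  ]
[ 0.54422188 -0.29722374]
81.12529138222696
0.024763046453941066 [0.12909851 0.07945411 0.08696328]
```

Request:
send_rows(delta_pos=[[0,0,0],[0,0,0],[0,0,0]], angular=[[0,0,0],[0,0,0],[0,0,0]])

```text
clock: 29.52
position: [0.4356, 0.0149, 0.2475]
ee_rot: [-0.0, 1.0, -0.009, 0.0]
contact_force: [0.3, 0.5, -1.2]
width: 0.0602
```

```bash
python3 -c "
from rig import manip
print(manip.sign_off())"
```

```text
the job is handed in; nothing more can be done
None
```

The 500 g weight is standing upright near the middle of the balance pan. I released it and handed the job in at about 29.5 s of the 72 s allowed. I gripped it by the proud part of its body and eased it out with alternating twists, at up to about 9 N total pull including its own 5 N. I then set it down to light contact and backed the arm clear.

**Last checks:**
- **Weight:** the top picture puts the knob about 3 mm from the pan centre (x 0.5254 against 0.5224). That is close to the calibration error.
- **Case:** it is flat, with the 200 g and 100 g weights still in it. Its centre reads about 1 mm from where it started, turned about 0.7°. During the lift the pictures showed its near end shift about 1 px and partly come back, so it may have slid very slightly.
- **Other objects:** the lid, rack, jar and yellow look-alikes look untouched in the last pictures; I did not measure them again.
- **Disagreement:** the scene camera placed points about 2–4 mm farther in +x than the top camera. I went with the top camera and found the weight's centre by touch.

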